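Close the rivet of a linen tag with the treadle of the blue bench press

ROBOT

A 6-joint arm with a two-finger parallel gripper is mounted at the origin on the work surface. World frame = base frame: x ahead of the robot, y to its left, z up, the work surface at z = 0. Lengths are in m, angles in rad, forces in N, time in s.
With the tool pointing down it reaches from about 0.325 to 0.9 m from the base axis. Payload 3.5 kg.
Tool frame: the origin (TCP) lies between the finger pads; the fingertips stand 25 mm ahead of it and the grasp point (between the pads) lies 6 mm ahead of it (ctrl.tip_extent is the distance from the TCP to the fingertips, in m); z points along the fingers, y is the line along which they close (so a half turn about z gives the same grasp; the last joint's range is limited). The gripper opens to 85 mm and grips with 20 to 120 N. Pads are 22 mm wide; open, the fingers measure 114 mm over their backs; the gripper's body (76 mm by 85 mm) begins 54 mm behind the grasp point. The pads swing forward as they close: fully open they stand 13 mm farther back than shut.
Start: joints at [1.154, 0.276, -0.026, 1.268, 0, 1.467], TCP at [0.193, 0.594, 0.256] pointing down, gripper open.
Joint ranges: [-3.12, 3.12], [-0.85, 1.88], [-1.08, 1.24], [-1.95, 2.15], [-1.57, 1.53], [-3.14, 3.14]. Speed limits (rad/s): [2.57, 2.57, 3.14, 3.14, 3.14, 3.14].

INTERFACE

Orientations are given as a unit quaternion [x, y, z, w].
In Python, from workcell import ctrl gives the robot as it stands.
- The arm moves only by the tool play_rows, never from a script. Its argument "motion" is a list of rows, each a list of 7 numbers: the shift along the world's x, y, z in m, then the turn, a rotation vector about the world's x, y, z in degrees, then the gripper command: -1 is shut, 1 is fully open, values between are in proportion. A call has 1 to 12 rows; each row is the pose to reach, as a shift and turn from the pose commanded when the call began; what a row does not reach only later rows make up. A row lasts 1/12 s, in which the tool goes at most 41.7 mm and 7.16 degrees, less where a joint would pass 70% of its speed; a pose out of reach is approached as far as the arm can. A call with a gripper value outside its range is refused whole. The fingers move at their own pace and stop on an object; the grip force is fixed at half the most. Time passes only in rows, so rows that repeat a pose let the fingers close. It gives the time, the measured TCP pose, the force, the opening and the grip force at its end, in the units of the state.
- ctrl.get_obs(): the state, without advancing time (a new reading comes with each control period).
- ctrl.snapshot(name): name is "scene" or "side" or "wrist"; returns a dict with "image" (420x560x3 uint8, red, green, blue), "z_map" (420x560 float32, m along the optical axis (not along the pixel's ray), 0 where there is no reading), "K" (3x3 intrinsics, pixels), "camera_from_world" (4x4, takes a point from world to camera coordinates). Camera axes: x right, y down, z forward; pixel columns grow to the right and rows downward; lengths in m; the calibration is good to about 2 mm. A picture is of the moment at which its call begins.
- ctrl.hand_in(): hands the job in; it is judged then, once.
The state is a dict: "time": time; "joint_pos": joint angles; "joint_velocities": joint speeds; "joint_efforts": joint torques, N m; "eef_pos": TCP position; "ee_rot": TCP orientation; "ft_force": force on the tool from outside, world axes, zero at the start; "wrist_torque": the same for the moment, N m; "opening": finger opening in m; "grip_force": force on a finger pad.
Only numpy, scipy, OpenCV 4.12 (cv2) and the standard library are available. Lean on these libraries where they do the work, as an engineer would, in place of code of your own. Each camera call takes 0.05 s, during which the arm holds its last target. There are 200 camera calls.

TASK

A brass linen tag is waiting on the anvil of the blue rivet press on the laundry-room counter. Press that press's spring treadle all the way down to its stop, hold it there for one second to close the rivet, then let it come back up. Leave the treadle of the cream press alone.

Things in the scene. Friction and masses are not known exactly. Their poses are not given: they have to be found in the camera images.
- blue_treadle (a joint): Treadle (steel plate 118 x 66 mm) at the front of the navy-blue bench press, which has a brass disc on its anvil. Base 280 x 110 x 20 mm, bolted down; anvil, column and overhanging head at the other end, 240 mm high. Value in rad: 0 up at rest, 0.40 level at its solid stop. Spring return: a push on the pad takes 3 N to start, 10 N at the stop. It drives the ram down.
- blue_pad (a point): Centre of the top of the black ribbed pad (72 x 62 mm) on the blue press's treadle; moves with it. x: along the plate to its hinge and the column, z: out of the pad. At rest the plate slopes up 0.40 rad away from the column, this point 75 mm above the counter; at the stop it is level, 42 mm up and 10 mm farther from the column. Hinge: 85 mm along +x, 34 mm above the counter. Free edge: 35 mm along -x. Press head (240 mm high) begins 130 mm away.
- cream_treadle (a joint): Treadle of the other press, of the same make and size but cream-coloured and with nothing on its anvil; not to be pressed. Same values: 0 up, 0.40 at its stop.
- cream_pad (a point): Centre of the top of the black ribbed pad on the cream press's treadle plate; same axes, sizes and heights as on the blue press. Not to be pressed.

How it is judged:
On the way:
1. the blue press's treadle is down at its stop (within 0.06 rad) and kept there for one second (value of joint blue_treadle above 0.34 rad), for 0.8 s.
At the end, for the whole second after the job is handed in: The blue treadle has been held at its stop (past 0.34 rad) for 0.8 s and both treadles are up again (within 0.06 rad of rest) (value of joint each of blue_treadle, cream_treadle below 0.06 rad); the robot touches nothing.
It fails at once if the cream press's treadle is pressed (more than 0.08 rad) (value of joint cream_treadle above 0.08 rad).
It also fails if it takes over 32 s, if anything falls off the work surface, if the arm or the gripper's body presses on something with over 40 N, if the wrist force passes 120 N, or if a joint passes its speed limit or range.

## Working session

There is one attempt and no reset: what is moved stays moved. The work goes in short steps, Python scripts to look and compute and a tool call to move; the robot and the scene stay as the last step left them, time stands still between calls to the robot, and variables do not carry over. Pictures are saved under pics/ and viewed, at most 10 in all, crops included, and the job is handed in when it is done.

Besides the shell and the picture viewer there is one more tool, called after "Request:" as name(argument=value, ...), one argument or row to a line, values as JSON. play_rows: Moves the arm, as the interface text tells. Its arguments: {"type":"object","properties":{"motion":{"type":"array"}},"required":["motion"]}

```bash
mkdir -p pics
cat > h.py <<'E'
import numpy as np,cv2
from workcell import ctrl
def snap(n,f=None):
    s=ctrl.snapshot(n)
    if f: cv2.imwrite('pics/'+f,s['image'][:,:,::-1])
    return s
def world(s):
    z=s['z_map'];K=s['K'];v,u=np.indices(z.shape)
    P=np.stack([(u-K[0,2])/K[0,0]*z,(v-K[1,2])/K[1,1]*z,z,np.ones_like(z)],-1)
    W=P@np.linalg.inv(s['camera_from_world']).T
    W[z==0]=np.nan
    return W[...,:3]
E
python3 - <<'E'
from h import *
for n in ('scene','side'):
    s=snap(n,n+'1.png'); np.savez(n+'1.npz',W=world(s),im=s['image'])
o=ctrl.get_obs();print({k:np.round(v,3) for k,v in o.items()})
E
```

```text
{'time': np.float64(0.1), 'joint_pos': array([ 1.154,  0.277, -0.028,  1.268,  0.   ,  1.467]), 'joint_velocities': array([-0.001, -0.002,  0.006, -0.   ,  0.003, -0.001]), 'joint_efforts': array([ 0.0000e+00, -4.4671e+01,  2.9613e+01,  8.0000e-03, -0.0000e+00,
        0.0000e+00]), 'eef_pos': array([0.193, 0.594, 0.255]), 'ee_rot': array([ 0.156,  0.988, -0.001, -0.   ]), 'ft_force': array([ 0.461, -0.379,  0.169]), 'wrist_torque': array([-0.029, -0.014, -0.016]), 'grip_force': np.float64(0.0), 'opening': np.float64(0.086)}
```

View pics/scene1.png

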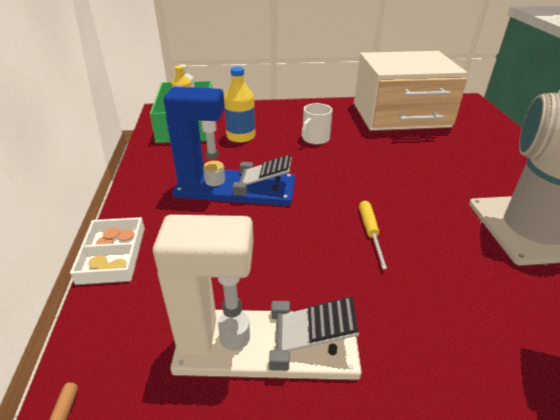

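View pics/side1.png

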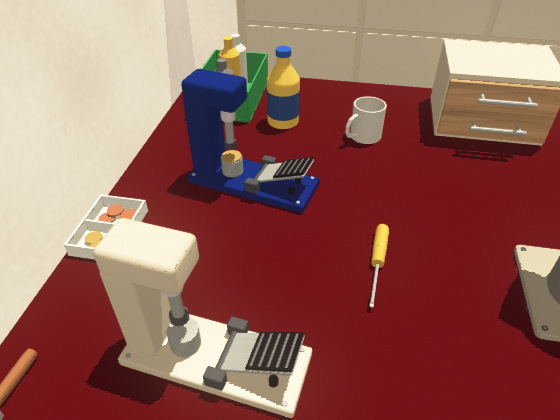

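The scene view shows the blue press (brass disc at ~(214,168)) with its pad at ~(270,170), and the cream press in front with its pad at ~(333,322). In the side view the blue pad is at ~(288,169). Next I'll get 3-D positions.

Run:
```python
from h import *
for n,b,c in (('scene',(240,155,300,205),(190,95)),('side',(250,150,322,205),(215,80))):
    d=np.load(n+'1.npz');W=d['W'];im=d['im'].astype(int)
    print(n,'head',W[c[1],c[0]].round(3))
    u0,v0,u1,v1=b;w=W[v0:v1,u0:u1].reshape(-1,3);i=im[v0:v1,u0:u1].reshape(-1,3)
    # base (blue) points
    blue=(i[:,2]>i[:,0]+40)&(abs(w[:,2]-.02)<.006)
    print('base',blue.sum(),w[blue].min(0).round(3),w[blue].max(0).round(3))
    m=(w[:,2]>.045)&(w[:,2]<.12)&(i.max(1)-i.min(1)<45)
    p=w[m];c0=p.mean(0);print('plate',m.sum(),c0.round(3),p.min(0).round(3),p.max(0).round(3))
    _,sv,V=np.linalg.svd(p-c0);print(V.round(3),sv.round(3))
    for u,v in ((268,170),(288,169),(245,178),(290,160),(312,160)): print((u,v),W[v,u].round(3))
    W2=W.reshape(-1,3);I=im.reshape(-1,3)
    k=(I[:,2]>I[:,0]+50)&(abs(W2[:,2]-.02)<.005)&(np.hypot(*(W2[:,:2]-c0[:2]).T)<.3)
    print('base rect',cv2.minAreaRect(W2[k][:,:2].astype('f4')))
    k=(abs(W2[:,2]-.24)<.006)&(np.hypot(*(W2[:,:2]-c0[:2]).T)<.35)
    print('head rect',cv2.minAreaRect(W2[k][:,:2].astype('f4')))
```

```text
scene head [ 0.721 -0.204  0.24 ]
base 933 [ 0.496 -0.241  0.014] [ 0.631 -0.123  0.025]
plate 706 [ 0.564 -0.182  0.067] [ 0.509 -0.255  0.045] [ 0.629 -0.145  0.089]
[[ 0.828 -0.416 -0.376]
 [-0.389 -0.909  0.148]
 [ 0.403 -0.024  0.915]] [0.91  0.6   0.078]
(268, 170) [ 0.564 -0.172  0.07 ]
(288, 169) [ 0.52  -0.158  0.08 ]
(245, 178) [ 0.617 -0.188  0.041]
(290, 160) [ 0.511 -0.198  0.079]
(312, 160) [ 0.434 -0.321  0.002]
base rect ((0.6411040425300598, -0.2033715844154358), (0.11073415726423264, 0.2764189541339874), 78.160888671875)
head rect ((0.7166355848312378, -0.21723102033138275), (0.06656218320131302, 0.11324488371610641), 78.6136703491211)
side head [ 0.709 -0.215  0.241]
base 1327 [ 0.495 -0.265  0.014] [ 0.66  -0.128  0.024]
plate 890 [ 0.562 -0.184  0.067] [ 0.507 -0.256  0.045] [ 0.635 -0.146  0.091]
[[-0.866  0.327  0.378]
 [-0.314 -0.944  0.096]
 [-0.388  0.036 -0.921]] [1.088 0.722 0.095]
(268, 170) [ 0.604 -0.204  0.044]
(288, 169) [ 0.555 -0.176  0.074]
(245, 178) [ 0.655 -0.196  0.021]
(290, 160) [ 0.558 -0.216  0.068]
(312, 160) [ 0.509 -0.2    0.086]
base rect ((0.6143767237663269, -0.19818779826164246), (0.11182423681020737, 0.22724074125289917), 77.10869598388672)
head rect ((0.712960958480835, -0.22084254026412964), (0.07277606427669525, 0.11487487703561783), 76.62396240234375)
```

Run:
```python
from h import *
W=np.load('scene1.npz')['W']
for n,u,v in (('cream pad',333,322),('cream head near',250,235),('cream head far',170,232),('bottle',238,72),('drawer',410,60)): print(n,W[v,u].round(3))
W2=W.reshape(-1,3);k=(W2[:,2]>.2)&(abs(W2[:,0])<1)&(W2[:,0]>.3)&(abs(W2[:,1])<.5);print(W2[k].min(0),W2[k].max(0))
```

```text
cream pad [0.501 0.255 0.074]
cream head near [0.616 0.23  0.231]
cream head far [0.713 0.226 0.239]
bottle [ 0.62  -0.464  0.195]
drawer [ 0.094 -0.604  0.17 ]
[ 0.60874906 -0.49750039  0.20000454] [0.77736201 0.26836486 0.24165454]
```

Request:
play_rows(
  motion=[
    [0.017, -0.038, 0.006, 0, 0, 0, -1],
    [0.17, -0.386, 0.045, 0, 0, 0, -1],
    [0.17, -0.386, 0.045, 0, 0, 0, -1],
    [0.17, -0.386, 0.045, 0, 0, 0, -1],
    [0.17, -0.386, 0.045, 0, 0, 0, -1],
    [0.17, -0.386, 0.045, 0, 0, 0, -1],
    [0.17, -0.386, 0.045, 0, 0, 0, -1],
    [0.17, -0.386, 0.045, 0, 0, 0, -1],
    [0.17, -0.386, 0.045, 0, 0, 0, -1],
    [0.17, -0.386, 0.045, 0, 0, 0, -1],
    [0.17, -0.386, 0.045, 0, 0, 0, -1],
    [0.17, -0.386, 0.045, 0, 0, 0, -1],
  ],
)

```text
time: 1.1
eef_pos: [0.3638, 0.2064, 0.3014]
ee_rot: [0.159, 0.987, 0.0, 0.0]
ft_force: [0.4, -0.4, -1.1]
opening: -0.0002
grip_force: 0.0
```

Request:
play_rows(
  motion=[
    [0.17, -0.386, -0.05, 0, 0, 0, -1],
    [0.17, -0.386, -0.05, 0, 0, 0, -1],
    [0.17, -0.386, -0.05, 0, 0, 0, -1],
    [0.17, -0.386, -0.05, 0, 0, 0, -1],
    [0.17, -0.386, -0.05, 0, 0, 0, -1],
    [0.17, -0.386, -0.05, 0, 0, 0, -1],
    [0.17, -0.386, -0.05, 0, 0, 0, -1],
    [0.17, -0.386, -0.05, 0, 0, 0, -1],
    [0.17, -0.386, -0.05, 0, 0, 0, -1],
    [0.17, -0.386, -0.05, 0, 0, 0, -1],
    [0.17, -0.386, -0.05, 0, 0, 0, -1],
    [0.17, -0.386, -0.05, 0, 0, 0, -1],
  ],
)

```text
time: 2.1
eef_pos: [0.5341, -0.1782, 0.2497]
ee_rot: [0.157, 0.988, 0.0, -0.001]
ft_force: [-1.2, -0.5, -0.7]
opening: -0.0002
grip_force: 0.0
```

Run:
```python
from h import *
s=snap('wrist','w1.png');W=world(s);i=s['image'].astype(int)
o=ctrl.get_obs();print(o['time'],o['eef_pos'].round(4),o['ee_rot'].round(3),o['ft_force'].round(2),o['opening'],ctrl.tip_extent)
w=W.reshape(-1,3);I=i.reshape(-1,3)
m=(abs(w[:,0]-.547)<.1)&(abs(w[:,1]+.181)<.06)&(w[:,2]>.045)&(w[:,2]<.1)&(I.max(1)-I.min(1)<45)
p=w[m];print(m.sum(),p.mean(0).round(3),p.min(0).round(3),p.max(0).round(3),cv2.minAreaRect(p[:,:2].astype('f4')))
```

```text
2.15 [ 0.5331 -0.1766  0.2501] [ 0.156  0.988  0.001 -0.001] [-0.06  0.06 -0.13] -0.0001717476824749502 0.025
5045 [ 0.558 -0.186  0.07 ] [ 0.509 -0.241  0.045] [ 0.647 -0.148  0.089] ((0.5760166049003601, -0.18093648552894592), (0.0968770682811737, 0.12168575078248978), 72.47223663330078)
```

View pics/w1.png

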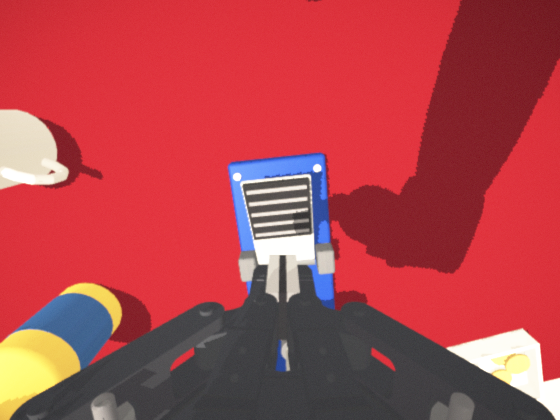

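The wrist view shows the blue base with its treadle beneath the gripper: pad corners at about (243,180), (311,177), (312,236), (255,240), with the brass disc side hidden by the fingers.

Run:
```python
from h import *
s=snap('wrist');W=world(s)
for u,v in ((280,208),(249,185),(306,182),(307,232),(258,236)): print((u,v),np.nanmedian(W[v-2:v+3,u-2:u+3].reshape(-1,3),0).round(3))
print(ctrl.get_obs()['eef_pos'].round(4))
```

```text
(280, 208) [ 0.545 -0.182  0.077]
(249, 185) [ 0.512 -0.202  0.085]
(306, 182) [ 0.526 -0.151  0.087]
(307, 232) [ 0.582 -0.165  0.063]
(258, 236) [ 0.571 -0.215  0.063]
[ 0.5327 -0.1758  0.2505]
```

Request:
play_rows(
  motion=[
    [0, -0.002, -0.03, 0, 0, 0, -1],
    [0, -0.002, -0.065, 0, 0, 0, -1],
    [0, -0.002, -0.1, 0, 0, 0, -1],
    [0, -0.002, -0.125, 0, 0, 0, -1],
    [0, -0.002, -0.135, 0, 0, 0, -1],
    [0, -0.002, -0.143, 0, 0, 0, -1],
    [0, -0.002, -0.15, 0, 0, 0, -1],
    [0, -0.002, -0.155, 0, 0, 0, -1],
    [0, -0.002, -0.16, 0, 0, 0, -1],
    [0, -0.002, -0.165, 0, 0, 0, -1],
    [0, -0.002, -0.165, 0, 0, 0, -1],
  ],
)

```text
time: 3.12
eef_pos: [0.5339, -0.1799, 0.0871]
ee_rot: [0.156, 0.988, -0.0, 0.001]
ft_force: [-1.1, -0.0, 5.3]
opening: 0.0001
grip_force: 2.4
```

Contact as expected (5 N at mid-travel). Now the rest of the way to the stop, TCP z ≈ 0.067.

Request:
play_rows(
  motion=[
    [0, 0, -0.004, 0, 0, 0, -1],
    [0, 0, -0.008, 0, 0, 0, -1],
    [0, 0, -0.012, 0, 0, 0, -1],
    [0, 0, -0.015, 0, 0, 0, -1],
    [0, 0, -0.018, 0, 0, 0, -1],
    [0, 0, -0.019, 0, 0, 0, -1],
    [0, 0, -0.019, 0, 0, 0, -1],
  ],
)

```text
time: 3.7
eef_pos: [0.5319, -0.1796, 0.0681]
ee_rot: [0.156, 0.988, -0.0, -0.001]
ft_force: [-4.4, 0.6, 7.7]
opening: 0.0001
grip_force: 3.8
```

Request:
play_rows(
  motion=[
    [0, 0, -0.001, 0, 0, 0, -1],
    [0, 0, -0.002, 0, 0, 0, -1],
    [0, 0, -0.002, 0, 0, 0, -1],
  ],
)

```text
time: 3.95
eef_pos: [0.5319, -0.1796, 0.0669]
ee_rot: [0.156, 0.988, -0.0, -0.001]
ft_force: [-6.2, 1.3, 10.7]
opening: -0.0001
grip_force: 5.5
```

Request:
play_rows(
  motion=[
    [0, 0, -0.001, 0, 0, 0, -1],
    [0, 0, -0.001, 0, 0, 0, -1],
    [0, 0, -0.001, 0, 0, 0, -1],
  ],
)

```text
time: 4.2
eef_pos: [0.5319, -0.1796, 0.0667]
ee_rot: [0.156, 0.988, -0.0, -0.001]
ft_force: [-8.6, 1.9, 16.3]
opening: -0.0002
grip_force: 8.3
```

The force rises while z stays put, so the treadle is on its stop. Next: hold, and check the plate's tilt with the camera.

Request:
play_rows(
  motion=[
    [0, 0, -0.0005, 0, 0, 0, -1],
    [0, 0, -0.0005, 0, 0, 0, -1],
    [0, 0, -0.0005, 0, 0, 0, -1],
    [0, 0, -0.0005, 0, 0, 0, -1],
    [0, 0, -0.0005, 0, 0, 0, -1],
    [0, 0, -0.0005, 0, 0, 0, -1],
    [0, 0, -0.0005, 0, 0, 0, -1],
    [0, 0, -0.0005, 0, 0, 0, -1],
    [0, 0, -0.0005, 0, 0, 0, -1],
    [0, 0, -0.0005, 0, 0, 0, -1],
    [0, 0, -0.0005, 0, 0, 0, -1],
    [0, 0, -0.0005, 0, 0, 0, -1],
  ],
)

```text
time: 5.2
eef_pos: [0.532, -0.1796, 0.0666]
ee_rot: [0.156, 0.988, -0.0, -0.001]
ft_force: [-8.0, 2.6, 18.8]
opening: 0.0001
grip_force: 9.6
```

```bash
cat > tilt.py <<'E'
from h import *
s=snap('wrist');w=world(s).reshape(-1,3);I=s['image'].astype(int).reshape(-1,3)
d=np.array([.978,-.21]);r=w[:,:2]-[.542,-.181];t=r@d;l=r@[.21,.978]
m=(t>-.06)&(t<.05)&(abs(l)<.027)&(w[:,2]>.03)&(w[:,2]<.1)&(I.max(1)-I.min(1)<45)
for a in np.arange(-.06,.05,.01):
    k=m&(t>a)&(t<a+.01)
    if k.sum()>10: print(round(a,3),k.sum(),np.median(w[k,2]).round(4))
o=ctrl.get_obs();print(o['time'],o['eef_pos'].round(4),o['ft_force'].round(1))
E
python3 tilt.py
```

```text
-0.04 1841 0.0409
-0.03 5493 0.078
-0.02 5191 0.0776
-0.01 1893 0.0864
0.0 660 0.0415
0.01 151 0.0413
0.03 32 0.0408
0.04 135 0.0363
5.25 [ 0.532  -0.1796  0.0666] [-8.9  2.4 19.2]
```

The pad is level at 0.041 m, so it is at the stop and has been held for over 1 s. Now I'll lift slowly and back off.

Request:
play_rows(
  motion=[
    [0, 0, 0.003, 0, 0, 0, -1],
    [0, 0, 0.01, 0, 0, 0, -1],
    [0, 0, 0.018, 0, 0, 0, -1],
    [0, 0, 0.026, 0, 0, 0, -1],
    [0, 0, 0.034, 0, 0, 0, -1],
    [0, 0, 0.045, 0, 0, 0, -1],
    [0, 0, 0.065, 0, 0, 0, -1],
    [0, 0, 0.095, 0, 0, 0, -1],
    [0, 0, 0.13, 0, 0, 0, -1],
    [0, 0, 0.16, 0, 0, 0, -1],
    [0, 0, 0.18, 0, 0, 0, -1],
    [0, 0, 0.18, 0, 0, 0, -1],
  ],
)

```text
time: 6.25
eef_pos: [0.5346, -0.1805, 0.2492]
ee_rot: [0.156, 0.988, -0.001, 0.003]
ft_force: [0.7, -0.7, 1.2]
opening: -0.0003
grip_force: 0.0
```

```bash
python3 tilt.py
python3 - <<'E'
from h import *
W=world(snap('scene'));print(W[322,333].round(3))
E
```

```text
-0.03 508 0.0865
-0.02 552 0.0846
-0.01 506 0.0803
0.0 479 0.076
0.01 433 0.0717
0.02 419 0.0677
0.03 383 0.0635
0.04 258 0.0532
6.3 [ 0.5336 -0.18    0.2465] [ 0.2  0.  -0.5]
[0.502 0.256 0.076]
```

Both treadles are back up (slope 0.42 per unit, pad at 76 mm) and the robot is clear.

```bash
python3 -c "
from workcell import ctrl
print(ctrl.hand_in())"
```

```text
the job is handed in; nothing more can be done
None
```

I pressed the blue treadle to its stop, held it there for over 1 s and released it. Both treadles were up and the arm was clear when I handed the job in at about 6 s; the hand-in call returned no verdict.

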